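Load the finishing nests with tap parts

TASK

Four brass tap parts are to be polished next: a cross handle, a lever handle, a hexagonal valve bonnet and a bell-shaped flange. Set each one upright into the white finishing nest made for its shape, fully home on the nest's floor, without dropping any of them, and leave all four seated and released.

Things in the scene. Friction and masses are not known exactly. Their poses are not given: they have to be found in the camera images.
- cross_handle: Loose brass cross handle, 48 mm tall, 71 mm from arm end to arm end, 0.2 kg. Origin: centre of underside, z up. Arms (9 mm thick, ends 13 mm) along its +x, -x, +y, -y, centre line 12 mm above the underside, nothing over 19 mm but the round hub, 23 to 27 mm in diameter, which rises from 20 to 47 mm: grip it there, tips 20 mm or more above the underside.
- lever_handle: Loose brass lever handle, 113 mm long, 0.18 kg, lying level on hub and end foot. Origin: level of its underside, at the grip point of the bar; z up. Hub (28 mm across, 35 mm tall): axis 36 mm from the origin along -x. Bar runs along +x to a foot (14 mm across) at +56 mm. Bar at the origin: 15 mm wide, 14 to 26 mm above the underside; grip across it (along y), tips about 10 mm above the underside.
- valve_bonnet: Loose brass valve bonnet, 0.16 kg, standing on its hexagon. Origin: centre of underside, z up. Hexagon 36 mm across flats, 18 mm tall (two flats face its +x and -x); collar 32 mm across up to 21 mm; round barrel 27 mm across from 21 to 44 mm (grip here); spindle 8 mm across up to 55 mm.
- bell_flange: Loose hollow brass bell flange, 0.15 kg, standing on its wide rim. Origin: centre of underside, z up. 64 mm across at the rim, narrowing to a straight neck 30 mm across from 23 to 46 mm (grip here, tips 22 mm or more above the rim); a 23 mm bore runs right through the neck.
- cross_nest: Fixed nest of the cross handle: plate 84 x 84 x 8 mm with four white corner blocks that leave a cross-shaped slot, 18 mm wide along its own x and y, flaring to 29 mm at the top, 32 mm above the bench. Origin: centre of the plate's underside, z up. Seated, the handle's underside is 10 mm above this origin, arms in the slots, any of four ways round.
- lever_nest: Fixed nest of the lever: plate 132 x 60 x 8 mm, white C-shaped hub cup (33 mm inside, axis at x = -36 mm, open to +x) and white fork for the bar (19 mm gap, x = 34 to 48 mm), flared 5.5 mm a side to tops 30 and 34 mm above the bench. Bare plate from x = -18 to 34 mm leaves finger room. Origin at the underside; the seated lever's origin lies 10 mm above it, x the same way.
- hex_nest: Fixed nest of the valve bonnet: plate 84 x 84 x 8 mm with a white hexagonal socket, 39 mm across flats (two flats face its own +x and -x), flaring to 50 mm at its top, 28 mm above the bench. Origin: centre of the plate's underside, z up. Seated, the bonnet's underside is 10 mm above this origin, any of six ways round.
- spigot_nest: Fixed nest of the bell flange: plate 84 x 84 x 8 mm, white disc and central white post, 18 mm across with a long tapered nose, tip 52 mm above the bench. The bell goes over the post, which enters its neck from below; its rim rests on the disc. Origin: centre of the plate's underside, z up. Seated, the bell's underside is 10 mm above this origin, any way round.
Mind the look-alikes: they are no part of the job. What is shaped like the valve_bonnet but orange is not meant.

How it is judged (in metres and radians):
At the end, for the whole second after the job is handed in: Each part stands in its own nest: its origin within 8 mm sideways of the nest's, its underside 13 mm or less above the nest's origin (10 mm when fully home), tilted by less than 0.1 rad, at rest (horizontal distance between cross_handle and cross_nest below 0.008 m and z of cross_handle in the frame of cross_nest below 0.013 m and angle between each of cross_handle, lever_handle, valve_bonnet, bell_flange's own z axis and vertical below 0.1 rad and linear speed of each of cross_handle, lever_handle, valve_bonnet, bell_flange below 0.02 m/s and horizontal distance between lever_handle and lever_nest below 0.008 m and z of lever_handle in the frame of lever_nest below 0.013 m and horizontal distance between valve_bonnet and hex_nest below 0.008 m and z of valve_bonnet in the frame of hex_nest below 0.013 m and horizontal distance between bell_flange and spigot_nest below 0.008 m and z of bell_flange in the frame of spigot_nest below 0.013 m); the robot touches nothing.
It fails at once if a part is dropped (it falls free, faster than 1 m/s, out of the fingers) ((linear speed of cross_handle above 1 m/s and contact force between cross_handle and the fingers below 0.1 N) or (linear speed of lever_handle above 1 m/s and contact force between lever_handle and the fingers below 0.1 N) or (linear speed of valve_bonnet above 1 m/s and contact force between valve_bonnet and the fingers below 0.1 N) or (linear speed of bell_flange above 1 m/s and contact force between bell_flange and the fingers below 0.1 N)).
It also fails if it takes over 90 s, if anything falls off the work surface, if the arm or the gripper's body presses on something with over 40 N, if the wrist force passes 120 N, or if a joint passes its speed limit or range.

ROBOT

A 7-joint arm with a two-finger parallel gripper is mounted at the origin on a cart in front of the work surface, level with it; the furniture and walls round the work are solid. World frame = base frame: x ahead of the robot, y to its left, z up, the work surface at z = 0. Lengths are in mm, angles in rad, forces in N, time in s.
With the tool pointing down it reaches from about 350 to 900 mm from the base axis. Payload 8.1 kg.
Tool frame: the origin (TCP) lies on the centre line of the jaws, within the pads' length; the fingertips stand 19 mm ahead of it and the grasp point (between the pads) is the TCP; z points along the fingers, y is the line along which they close (so a half turn about z gives the same grasp; the last joint's range is limited). The gripper opens to 92 mm and grips with 3 to 60 N. Pads are 19 mm wide; open, the fingers measure 130 mm over their backs; the gripper's body (75 mm by 190 mm) begins 47 mm behind the grasp point.
Start: joints at [1.026, 0.434, 0.025, 1.573, -0.012, 1.134, -0.075], TCP at [267.209, -565.013, 245.742] pointing down, gripper open.
Joint ranges: [-2.62, 2.62], [-0.44, 2.09], [-1.27, 1.32], [0.08, 2.57], [-1.32, 4.46], [0.12, 2], [-2.74, 2.74]. Speed limits (rad/s): [2.22, 2.22, 3.01, 3.01, 3.14, 3.14, 3.14].

INTERFACE

Orientations are given as a 3x3 rotation matrix whose columns are the frame's x, y, z axes.
In Python, from workcell import bot, eyes gives the robot as it stands. The module is installed in compiled form; this text tells all that it offers.
- The arm moves only by the tool servo_tool, never from a script. Its argument "commands" is text: rows parted by semicolons, each of 7 numbers parted by spaces: the shift along the tool's x, y, z in mm, then the turn, a rotation vector about the tool's x, y, z in rad, then the opening in per cent of the stroke, from 0 (shut) to 100 (fully open). A call has 1 to 12 rows; each row shifts and turns the commanded pose from where the row before left it, along the tool's axes as they then stand; what a row does not reach is not made up. A row lasts 1/10 s, in which the tool goes at most 50 mm and 8.59 degrees, less where a joint would pass 70% of its speed; a pose out of reach is approached as far as the arm can. A call with a gripper value outside its range is refused whole. The fingers move at their own pace and stop on an object; "newtons" is the grip in N (left out, the last holds). Time passes only in rows, so rows that do not move let the fingers close. It gives the time, the measured TCP pose, the force, the opening and the grip force at its end, in the units of the state.
- bot.get_obs(): the state, without advancing time (a new reading comes with each control period).
- eyes.camera(name): name is "side" or "top" or "wrist"; returns (picture, depth): 384x512x3 uint8, blue, green, red; 384x512 float32, mm along the optical axis (not along the pixel's ray), 0 where there is no reading.
- eyes.get_calibration(name): a dict with "fx", "fy", "cx", "cy" (pixels), "dist_coeffs" ([k1, k2, p1, p2, k3] as OpenCV has them; the pictures are not rectified), "origin" and "attitude" of the camera in the world. Camera axes: x right, y up, looking along -z (the intrinsics and any distortion apply to the point x, -y, -z); pixel columns grow to the right and rows downward; lengths in mm; the calibration is good to about 2 mm. A picture is of the moment at which its call begins: read the wrist's pose just before it. get_calibration takes no time and is no camera call; for the wrist camera it gives the pose at the moment of the call.
- bot.finish_job(): hands the job in; it is judged then, once.
The state is a dict: "t": time; "q": joint angles; "dq": joint speeds; "joint_efforts": joint torques, N m; "position": TCP position; "ee_rot": TCP orientation; "force": force on the tool from outside, world axes, zero at the start; "moment": the same for the moment, N m; "finger_gap": finger opening in mm; "grasp_force": force on a finger pad.
Only numpy, scipy, OpenCV 4.12 (cv2) and the standard library are available. Lean on these libraries where they do the work, as an engineer would, in place of code of your own. Each camera call takes 0.05 s, during which the arm holds its last target. There are 200 camera calls.

## Working session

There is one attempt and no reset: what is moved stays moved. The work goes in short steps, Python scripts to look and compute and a tool call to move; the robot and the scene stay as the last step left them, time stands still between calls to the robot, and variables do not carry over. Pictures are saved under pics/ and viewed, at most 14 in all, crops included, and the job is handed in when it is done.

Besides the shell and the picture viewer there is one more tool, called after "Emit:" as name(argument=value, ...), one argument or row to a line, values as JSON. servo_tool: Moves the arm, as the interface text tells. Its arguments: {"type":"object","properties":{"commands":{"type":"string"},"newtons":{"type":"number"}},"required":["commands"]}

```bash
mkdir -p pics; cat > h.py <<'E'
import numpy as np, cv2
from workcell import bot, eyes
def shot(n):
    cal=eyes.get_calibration(n); im,d=eyes.camera(n); return im,d,cal
def world(cal,d):
    h,w=d.shape; v,u=np.mgrid[0:h,0:w].astype(np.float64)
    K=np.array([[cal['fx'],0,cal['cx']],[0,cal['fy'],cal['cy']],[0,0,1.]])
    p=cv2.undistortPoints(np.stack([u.ravel(),v.ravel()],1)[:,None],K,np.array(cal['dist_coeffs'],float))[:,0]
    x=p[:,0]*d.ravel(); y=p[:,1]*d.ravel()
    c=np.stack([x,-y,-d.ravel()],1)
    P=c@np.array(cal['attitude']).T+np.array(cal['origin'])
    P[d.ravel()==0]=np.nan
    return P.reshape(h,w,3)
E
python3 - <<'E'
from h import *
o=bot.get_obs(); print(o['t'],o['position'],np.round(o['ee_rot'],3),o['finger_gap'])
for n in('top','side'):
    im,d,c=shot(n); cv2.imwrite(f'pics/{n}0.png',im); np.savez(f'{n}0.npz',P=world(c,d),im=im); print(n,c['origin'],np.round(c['attitude'],2).tolist(),c['fx'])
E
```

```text
0.0 [ 266.95305699 -564.56503665  244.94952517] [[ 0.904  0.427 -0.001]
 [ 0.427 -0.904  0.001]
 [-0.    -0.002 -1.   ]] 91.71347277458437
top [420.27659287 -12.03143973 991.99106477] [[0.02, 0.99, -0.11], [-1.0, 0.02, -0.03], [-0.03, 0.11, 0.99]] 403.4850845301975
side [218.22436662 621.33735597 545.26178046] [[-0.91, 0.23, -0.34], [-0.41, -0.55, 0.73], [-0.02, 0.8, 0.6]] 417.64241726492634
```

View pics/top0.png

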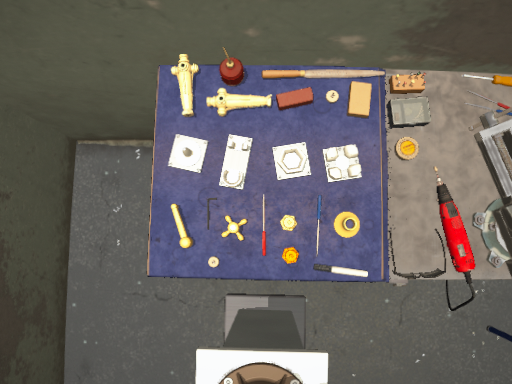

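View pics/side0.png

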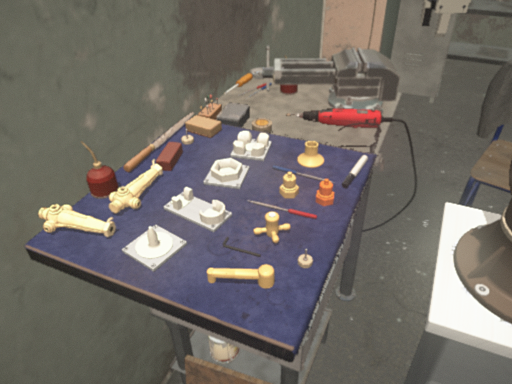

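The top view shows the parts: lever hub at (186,242), cross at (233,228), brass bonnet at (289,223) and flange at (347,224). The orange decoy is at (290,255). The nests are spigot (188,153), lever (235,162), hex (291,160) and cross (342,163).

```bash
python3 - <<'E'
from h import *
z=np.load('top0.npz'); P=z['P']
W=dict(lever=(165,200,195,255),cross=(218,212,250,246),bonnet=(277,212,301,236),flange=(330,208,364,242),spigot_n=(162,130,212,176),lever_n=(216,130,256,192),hex_n=(270,140,314,182),cross_n=(320,142,364,184))
for n,(a,b,c,d) in W.items():
    p=P[b:d,a:c].reshape(-1,3); p=p[np.isfinite(p[:,0])]
    q=p[p[:,2]>4]; r=cv2.minAreaRect(q[:,:2].astype(np.float32))
    hi=np.percentile(p[:,2],[1,50,99.5]); t=q[q[:,2]>hi[2]-8]
    print(n,len(q),'z',np.round(hi),'rect',np.round(r[0]),np.round(r[1]),round(r[2],1),'top mean',np.round(t.mean(0)),'mean',np.round(q.mean(0)))
E
```

```text
lever 337 z [-4.  1. 36.] rect [446. 208.] [133.  65.] 8.0 top mean [423. 193.  32.] mean [443. 200.  25.]
cross 274 z [-3.  1. 50.] rect [443.  76.] [78. 69.] 79.3 top mean [446.  72.  47.] mean [446.  72.  27.]
bonnet 199 z [-4.  2. 56.] rect [459. -60.] [42. 38.] 37.0 top mean [462. -58.  52.] mean [460. -58.  33.]
flange 446 z [-4.  2. 49.] rect [ 459. -202.] [74. 80.] 85.7 top mean [ 460. -203.   45.] mean [ 459. -199.   17.]
spigot_n 1103 z [-3.  3. 45.] rect [631. 197.] [128. 112.] 89.6 top mean [629. 193.  44.] mean [630. 194.  11.]
lever_n 1287 z [-3.  5. 36.] rect [614.  73.] [155.  97.] 0.3 top mean [599.  76.  31.] mean [609.  74.  13.]
hex_n 1148 z [-3.  8. 31.] rect [618. -61.] [97. 97.] 4.0 top mean [615. -65.  28.] mean [613. -64.  15.]
cross_n 1148 z [-3.  9. 36.] rect [ 611. -193.] [95. 99.] 2.6 top mean [ 611. -189.   32.] mean [ 609. -187.   19.]
```

Emit:
servo_tool(
  commands="0 0 -10 0 0 0.147 100; 0 0 -10 0 0 0.147 100; 0 0 -10 0 0 0.147 100; 18 -46 0 0 0 0 100; 18 -46 0 0 0 0 100; 18 -46 0 0 0 0 100; 18 -46 0 0 0 0 100; 18 -46 0 0 0 0 100; 18 -46 0 0 0 0 100; 18 -46 0 0 0 0 100; 18 -46 0 0 0 0 100; 18 -46 0 0 0 0 100",
)

```text
t: 1.3
position: [429.0, -148.9, 275.7]
ee_rot: [[1.0, 0.001, 0.0], [0.001, -1.0, -0.0], [0.0, 0.0, -1.0]]
force: [1.3, 0.3, -0.2]
finger_gap: 92.3
grasp_force: 0.0
```

```bash
python3 - <<'E'
from h import *
o=bot.get_obs(); print(o['t'],o['position'],np.round(o['ee_rot'],3),np.round(o['q'],2))
im,d,c=shot('wrist'); cv2.imwrite('pics/w0.png',im); P=world(c,d); np.savez('w0.npz',P=P,im=im); print(c['origin'],np.round(c['attitude'],2).tolist(),c['fx']);print(np.nanmedian(P[...,2]),np.round(P[::191,::255]).tolist())
E
```

```text
1.3 [ 429.0323682  -148.949949    275.71183715] [[ 1.     0.001  0.   ]
 [ 0.001 -1.    -0.   ]
 [ 0.     0.    -1.   ]] [ 0.34  0.14 -0.14  1.91  0.02  1.09 -1.38]
[ 496.72991762 -148.39944387  415.16394139] [[0.0, 0.97, 0.25], [-1.0, -0.0, 0.0], [0.0, -0.25, 0.97]] 328.4615913727681
0.9725832759064872 [[[615.0, 130.0, 0.0], [613.0, -154.0, 10.0], [626.0, -466.0, -38.0]], [[396.0, 172.0, 2.0], [396.0, -155.0, 1.0], [397.0, -477.0, 9.0]], [[453.0, -107.0, 369.0], [454.0, -149.0, 371.0], [449.0, -195.0, 366.0]]]
```

View pics/w0.png

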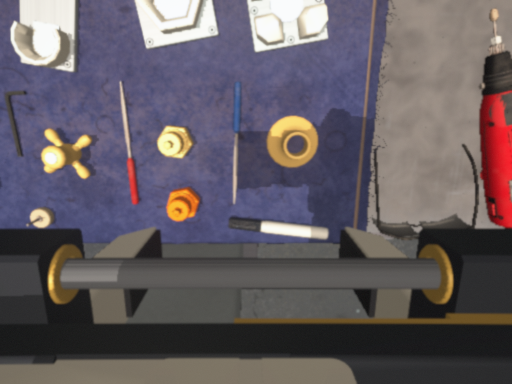

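The wrist view shows the cross at (66,155), brass bonnet at (174,142), orange decoy at (182,205) and flange at (293,142). Next I go over the nests.

Emit:
servo_tool(
  commands="45 -45 0 0 0 0 100; 45 -45 0 0 0 0 100; 45 -45 0 0 0 0 100; 0 0 0 0 0 0 100; 0 0 0 0 0 0 100",
)

```text
t: 1.85
position: [535.0, -43.9, 274.9]
ee_rot: [[1.0, 0.003, -0.002], [0.003, -1.0, 0.0], [-0.002, -0.0, -1.0]]
force: [-0.6, -1.0, -1.8]
finger_gap: 91.6
grasp_force: 0.0
```

```bash
python3 - <<'E'
from h import *
o=bot.get_obs(); print(o['t'],o['position'],np.round(o['q'],2))
im,d,c=shot('wrist'); cv2.imwrite('pics/w1.png',im); P=world(c,d); np.savez('w1.npz',P=P,im=im); print(c['origin'])
E
```

```text
1.85 [535.02070678 -43.94522781 274.93402265] [ 0.15  0.28 -0.22  1.73  0.07  1.14 -1.65]
[602.96884245 -43.25626962 414.27147973]
```

View pics/w1.png

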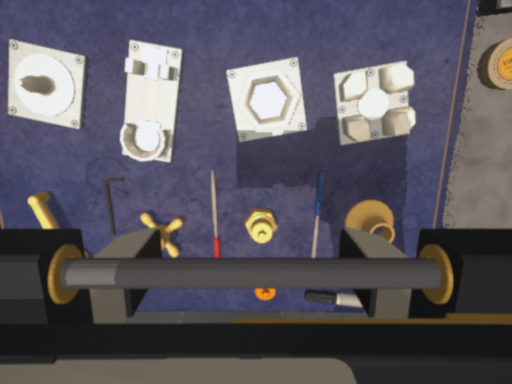

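The nests are fully seen. The plate corners by eye are spigot (11,40)(86,52)(81,129)(8,119), lever (130,40)(182,48)(170,162)(122,155), hex (227,68)(297,57)(307,131)(238,142) and cross (335,72)(408,62)(413,136)(341,145).

```bash
cat >> h.py <<'E'
def plane(cal,uv,z):
    K=np.array([[cal['fx'],0,cal['cx']],[0,cal['fy'],cal['cy']],[0,0,1.]])
    p=cv2.undistortPoints(np.array(uv,float).reshape(-1,1,2),K,np.array(cal['dist_coeffs'],float))[:,0]
    r=np.c_[p[:,0],-p[:,1],-np.ones(len(p))]@np.array(cal['attitude']).T; o=np.array(cal['origin'])
    return o+r*((z-o[2])/r[:,2])[:,None]
E
python3 - <<'E'
from h import *
z=np.load('w1.npz'); im=z['im'];P=z['P']; c=eyes.get_calibration('wrist')
C=dict(spigot=[(11,40),(86,52),(81,129),(8,119)],lever=[(130,40),(182,48),(170,162),(122,155)],hex=[(227,68),(297,57),(307,131),(238,142)],cross=[(335,72),(408,62),(413,136),(341,145)])
hsv=cv2.cvtColor(im,cv2.COLOR_BGR2HSV); m=((hsv[...,1]<75)&(hsv[...,2]>120)).astype(np.uint8)
for n,q in C.items():
    w=plane(c,q,8)[:,:2]; e=np.roll(w,-1,0)-w
    print(n,'eye',w.mean(0).round(1),np.linalg.norm(e,axis=1).round(),'edge ang',np.degrees(np.arctan2(e[:,1],e[:,0])).round(1))
    bb=cv2.boundingRect(np.array(q,np.int32)); x,y,ww,hh=bb; mm=np.zeros_like(m); mm[max(0,y-6):y+hh+6,max(0,x-6):x+ww+6]=m[max(0,y-6):y+hh+6,max(0,x-6):x+ww+6]
    mm=cv2.morphologyEx(mm,cv2.MORPH_OPEN,np.ones((3,3)))
    v,u=np.nonzero(mm); r=cv2.minAreaRect(plane(c,np.c_[u,v],8)[:,:2].astype(np.float32)); print('   mask',np.round(r,1) if 0 else (np.round(r[0],1),np.round(r[1],1),round(r[2],1)))
    # tall parts by depth
    s=P[max(0,y-6):y+hh+6,max(0,x-6):x+ww+6].reshape(-1,3); t=s[s[:,2]>20]; print('   tall mean',t.mean(0).round(1),len(t), 'max',np.nanpercentile(s[:,2],99.5).round(1),'plate z',np.nanmedian(s[(s[:,2]>4)&(s[:,2]<14),2]))
E
```

```text
spigot eye [628.3 192.2] [83. 88. 86. 89.] edge ang [-98.2 168.7  82.4 -13. ]
   mask (array([629.2, 193.9]), array([85. , 85.9]), 78.0)
   tall mean [629.2 191.   37.4] 381 max 48.8 plate z 9.269434225386988
lever eye [609.   72.6] [ 59. 132.  59. 132.] edge ang [-97.9 170.5  81.6  -9.7]
   mask (array([607.3,  75.5]), array([ 65.2, 139.1]), 80.4)
   tall mean [593.2  78.5  28.8] 1167 max 35.1 plate z 8.799133780663283
hex eye [612.9 -65.6] [81. 85. 85. 86.] edge ang [ -81.7 -169.6   99.     8. ]
   mask (array([612.8, -62.8]), array([86.1, 91.5]), 10.2)
   tall mean [614.7 -64.5  26.9] 1672 max 29.8 plate z 8.900770805158459
cross eye [ 607.9 -192.7] [84. 85. 87. 85.] edge ang [ -82.8 -168.7   97.1    8.9]
   mask (array([ 610.2, -193.8]), array([84.8, 92.8]), 9.7)
   tall mean [ 611.  -187.9   30.3] 2713 max 34.1 plate z 9.137488226009708
```

```bash
python3 - <<'E'
from h import *
z=np.load('w0.npz'); im=z['im'];P=z['P']; c=dict(eyes.get_calibration('wrist')); c['origin']=[496.73,-148.4,415.16]
hsv=cv2.cvtColor(im,cv2.COLOR_BGR2HSV); m=((hsv[...,1]>60)&(hsv[...,2]>90)&(hsv[...,0]<40))
W=dict(cross=(35,120,102,190),bonnet=(150,118,198,165),flange=(258,108,328,176)); T=dict(cross=(38,60),bonnet=(30,48),flange=(36,60))
for n,(a,b,u,d) in W.items():
    p=P[b:d,a:u].reshape(-1,3); 
    for lo,hi in (T[n],(3,19),(49,60)):
        t=p[(p[:,2]>lo)&(p[:,2]<hi)]
        if len(t)>8: r,_=cv2.minEnclosingCircle(t[:,:2].astype(np.float32)); print(n,lo,hi,len(t),'mean',t.mean(0).round(1),'circ',np.round(r,1),'mid',((t.min(0)+t.max(0))/2).round(1), (t.max(0)-t.min(0)).round())
    print(n,'zmax',np.nanpercentile(p[:,2],[90,99]).round(1))
tiles=[cv2.resize(im[b:d,a:u],(340,340),interpolation=cv2.INTER_CUBIC) for a,b,u,d in [(35,120,105,190),(148,115,198,165)]]
cv2.imwrite('pics/tiles.png',np.hstack(tiles))
E
```

```text
cross 38 60 489 mean [445.9  71.   45.8] circ [445.  73.] mid [445.3  72.9  44.1] [25. 27. 12.]
cross 3 19 682 mean [448.6  68.2  15.6] circ [445.4  73.3] mid [445.   72.7  11.1] [60. 59. 16.]
cross 49 60 19 mean [445.7  73.   49.4] circ [445.1  74.6] mid [445.   74.3  49.6] [11.  9.  1.]
cross zmax [41.1 48.4]
bonnet 30 48 437 mean [461.  -58.9  43.2] circ [460.3 -57.2] mid [460.5 -57.2  39.4] [26. 26. 16.]
bonnet 3 19 219 mean [463.5 -64.9  15.4] circ [460.1 -57.4] mid [460.1 -57.5  11. ] [37. 40. 16.]
bonnet 49 60 53 mean [460.5 -57.7  54.3] circ [460.6 -57.5] mid [460.2 -57.5  53.7] [9. 8. 6.]
bonnet zmax [44.3 54.6]
flange 36 60 294 mean [ 459.1 -201.7   45.2] circ [ 459.3 -201.3] mid [ 459.2 -201.1   42.2] [29. 30. 12.]
flange 3 19 1340 mean [ 461.9 -198.6    9.3] circ [ 463.7 -194.1] mid [ 463.5 -198.6   11. ] [70. 67. 16.]
flange zmax [17.2 46.9]
```

View pics/tiles.png

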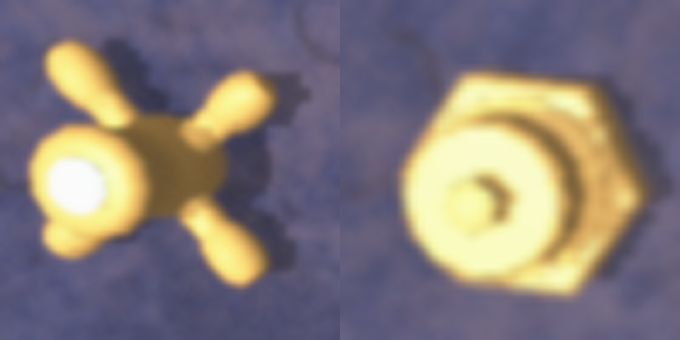

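The tile arm tips give the cross yaw as about 39.5°, and the hex edges give the bonnet yaw as about -5.5°. I'll check the hex socket orientation.

```bash
python3 - <<'E'
from h import *
im=np.load('w1.npz')['im']
t=[cv2.resize(im[b:b+90,a:a+90],(360,360),interpolation=cv2.INTER_CUBIC) for a,b in [(222,55),(330,60)]]
cv2.imwrite('pics/hexn.png',np.hstack(t))
E
```

```text
(no output)
```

View pics/hexn.png

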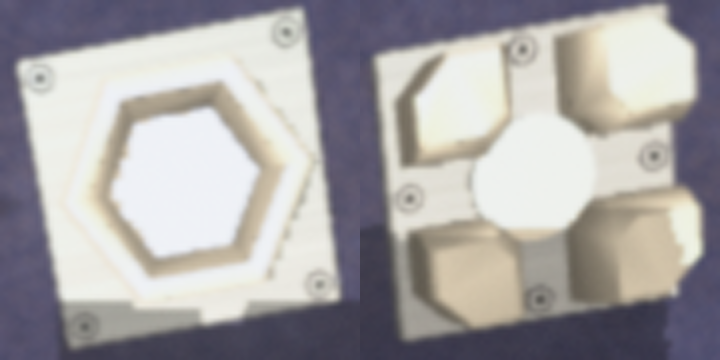

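Emit:
servo_tool(
  commands="-37 7 50 0 0 0 100; -38 6 50 0 0 0 100; 0 0 40 0 0 0 100; 0 0 0 0 0 0 100; 0 0 0 0 0 0 100",
)

```text
t: 2.4
position: [475.2, -56.1, 157.0]
ee_rot: [[1.0, -0.001, -0.0], [-0.001, -1.0, -0.0], [-0.0, 0.0, -1.0]]
force: [1.7, 0.7, 1.0]
finger_gap: 92.1
grasp_force: 0.0
```

Emit:
servo_tool(
  commands="-15 1 40 0 0 0 100; 0 0 40 0 0 0 100; 0 0 25 0 0 0 100; 0 0 10 0 0 0 100; 0 0 0 0 0 0 60; 0 0 0 0 0 0 25; 0 0 0 0 0 0 0; 0 0 0 0 0 0 0; 0 0 0 0 0 0 0; 0 0 0 0 0 0 0; 0 0 0 0 0 0 0",
  newtons=30,
)

```text
t: 3.5
position: [460.3, -56.2, 41.3]
ee_rot: [[1.0, 0.001, 0.0], [0.001, -1.0, -0.0], [0.0, 0.0, -1.0]]
force: [-0.0, 0.4, 0.2]
finger_gap: 40.2
grasp_force: 0.0
```

Fingers are still closing.

Emit:
servo_tool(
  commands="0 0 0 0 0 0 0; 0 0 0 0 0 0 0; 0 0 0 0 0 0 0; 0 0 0 0 0 0 0; 0 0 0 0 0 0 0",
)

```text
t: 4.0
position: [460.2, -56.3, 41.1]
ee_rot: [[1.0, 0.001, -0.0], [0.001, -1.0, -0.0], [-0.0, 0.0, -1.0]]
force: [0.1, -1.6, 0.5]
finger_gap: 26.2
grasp_force: 30.0
```

Emit:
servo_tool(
  commands="0 0 -25 0 0 0 0; 0 0 -40 0 0 0 0; 25 1 -15 0 0 0 0; 40 2 0 0 0 0 0; 40 2 0 0 0 0 0; 35 2 0 0 0 0 0; 13 1.7 0 0 0 0 0; 0 0 0 0 0 -0.122 0; 0 0 0 0 0 -0.122 0; 0 0 0 0 0 0 0; 0 0 0 0 0 0 0",
)

```text
t: 5.1
position: [612.9, -64.7, 120.8]
ee_rot: [[0.971, 0.239, -0.001], [0.239, -0.971, 0.0], [-0.001, -0.001, -1.0]]
force: [-0.2, -0.6, -1.6]
finger_gap: 26.1
grasp_force: 30.0
```

```bash
python3 - <<'E'
from h import *
o=bot.get_obs(); print(o['t'],o['position'],np.round(o['ee_rot'],3),o['grasp_force'],o['force'])
im,d,c=shot('wrist'); cv2.imwrite('pics/b1.png',im[100:384,100:420])
E
```

```text
5.1 [612.91144575 -64.71245279 120.80184903] [[ 0.971  0.239 -0.001]
 [ 0.239 -0.971  0.   ]
 [-0.001 -0.001 -1.   ]] 29.99737948179245 [-0.18108715 -0.57938093 -1.59314197]
```

View pics/b1.png

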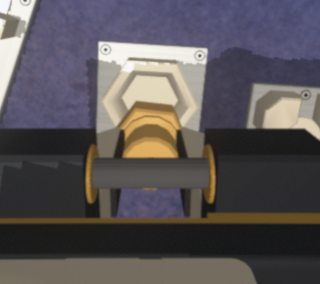

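The crop shows the bonnet in the fingers at (150,130), square to the hex socket at (150,90).

Emit:
servo_tool(
  commands="0 0 25 0 0 0 0; 0 0 15 0 0 0 0; 0 0 10 0 0 0 0; 0 0 7 0 0 0 0; 0 0 6 0 0 0 0; 0 0 4 0 0 0 0; 0 0 0 0 0 0 0",
)

```text
t: 5.85
position: [613.2, -64.7, 53.9]
ee_rot: [[0.97, 0.242, -0.0], [0.242, -0.97, 0.0], [-0.0, -0.0, -1.0]]
force: [0.1, 0.0, -1.7]
finger_gap: 26.4
grasp_force: 30.0
```

Emit:
servo_tool(
  commands="0 0 1.5 0 0 0 0; 0 0 1 0 0 0 0; 0 0 0 0 0 0 0; 0 0 0 0 0 0 40; 0 0 0 0 0 0 40; 0 0 0 0 0 0 40; 0 0 0 0 0 0 50; 0 0 0 0 0 0 50; 0 0 0 0 0 0 50",
)

```text
t: 6.75
position: [613.3, -64.8, 51.7]
ee_rot: [[0.97, 0.242, 0.0], [0.242, -0.97, -0.0], [0.0, 0.0, -1.0]]
force: [0.2, 1.3, -0.0]
finger_gap: 45.7
grasp_force: 0.0
```

Emit:
servo_tool(
  commands="0 0 -20 0 0 0 60; 0 0 -43 0 0 0 80; -26 -34.9 0 0 0 0 90; -26 -34.9 0 0 0 0 90; -26 -34.9 0 0 0 0 90; -26 -34.9 0 0 0 0 90; -25.7 -34.8 0 0 0 0 90; 0 0 0 0 0 0 80; 0 0 0 0 0 0 70",
)

```text
t: 7.65
position: [445.0, 73.5, 115.0]
ee_rot: [[0.97, 0.244, 0.001], [0.244, -0.97, -0.0], [0.001, 0.0, -1.0]]
force: [1.4, -1.0, -0.4]
finger_gap: 71.1
grasp_force: 0.0
```

```bash
python3 - <<'E'
from h import *
o=bot.get_obs(); print(o['t'],o['position'])
im,d,c=shot('wrist'); cv2.imwrite('pics/c1.png',im); P=world(c,d)
m=(P[...,2]>38)&(P[...,2]<52)&(np.hypot(P[...,0]-445,P[...,1]-73)<40); t=P[m]; print(len(t),cv2.minEnclosingCircle(t[:,:2].astype(np.float32)),t.mean(0))
E
```

```text
7.65 [445.02997331  73.5480365  115.0139874 ]
1180 ((445.25177001953125, 73.59315490722656), 13.412115097045898) [446.69095129  74.05452855  46.28815635]
```

View pics/c1.png

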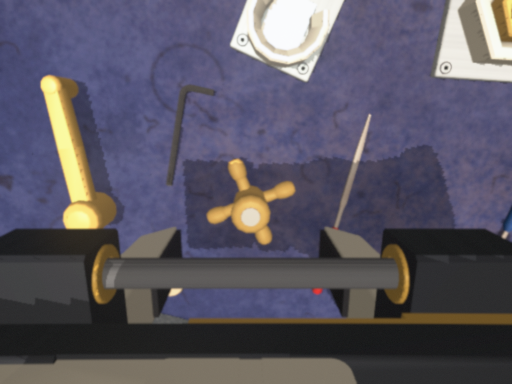

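The cross is centred at (250,210). The lever is at left, with its hub at (88,212) and foot at (55,85).

```bash
python3 - <<'E'
from h import *
c=eyes.get_calibration('wrist'); c0=dict(c); c0['origin']=[496.73,-148.4,415.16]; c0['attitude']=[[0,.9685,.249],[-1,0,0],[0,-.249,.9685]]
for cc,q in((c,[(237,168),(265,238),(288,189),(216,216)]),(c0,[(49.4,132.8),(84.8,174.5),(86.4,138.9),(48.4,169.4)])):
    w=plane(cc,q,12)[:,:2]; 
    for i in(0,2): e=w[i]-w[i+1]; print(np.degrees(np.arctan2(e[1],e[0]))%90,np.linalg.norm(e),(w[i]+w[i+1])/2)
im=cv2.imread('pics/c1.png'); hsv=cv2.cvtColor(im,cv2.COLOR_BGR2HSV)
_,d,_=shot('wrist'); P=world(c,d)
m=(P[...,2]>8)&(P[...,2]<45)&(hsv[...,1]>80); m[:,130:]=0; m[230:]=0
t=P[m]; print(len(t),cv2.minAreaRect(t[:,:2].astype(np.float32)))
h=t[t[:,2]>29]; print('hub',len(h),h.mean(0),cv2.minEnclosingCircle(h[:,:2].astype(np.float32)))
b=t[(t[:,0]>450)&(t[:,0]<510)]; print(cv2.fitLine(b[:,:2].astype(np.float32),cv2.DIST_HUBER,0,.01,.01).ravel(), b.mean(0)); print('extent',t[:,0].min(),t[:,0].max())
E
```

```text
35.10263833075686 59.827386074860335 [444.57854031  71.81959638]
35.27957587910885 59.197378197472005 [445.65375692  71.91129304]
35.16006973377456 62.08710559002054 [446.84427646  74.61020161]
36.0563369057574 63.37641543912007 [446.45885493  74.91217052]
4375 ((448.64569091796875, 206.59689331054688), (109.05915069580078, 25.255937576293945), 24.966650009155273)
hub 708 [412.20480967 188.3090933   32.98851628] ((408.87353515625, 188.68141174316406), 12.770909309387207)
[9.3248385e-01 3.6121160e-01 4.7702338e+02 2.1128816e+02] [476.04836381 211.99744653  23.87401629]
extent 402.242932987622 500.76360533250784
```

Emit:
servo_tool(
  commands="0 0 35 0 0 0 60; 0 0 25 0 0 0 60; 0 0 12 0 0 0 55; 0 0 0 0 0 0 0; 0 0 0 0 0 0 0; 0 0 0 0 0 0 0; 0 0 0 0 0 0 0; 0 0 0 0 0 0 0; 0 0 0 0 0 0 0; 0 0 0 0 0 0 0; 0 0 0 0 0 0 0",
  newtons=35,
)

```text
t: 8.85
position: [445.9, 73.1, 43.3]
ee_rot: [[0.97, 0.242, 0.002], [0.242, -0.97, 0.0], [0.002, 0.0, -1.0]]
force: [0.9, -0.4, 6.6]
finger_gap: 24.1
grasp_force: 35.0
```

Emit:
servo_tool(
  commands="0 0 -20 0 0 0 0; 0 0 -40 0 0 0 0; 0 0 -30 0 0 0 0; 13.5 42.5 0 0 0 0 0; 13.5 42.5 0 0 0 0 0; 13.5 42.5 0 0 0 0 0; 13.5 42.5 0 0 0 0 0; 13.5 42.5 0 0 0 0 0; 13.5 42.5 0 0 0 0 0; 13.3 42.7 0 0 0 0 0",
)

```text
t: 9.85
position: [608.9, -194.5, 132.3]
ee_rot: [[0.97, 0.242, -0.001], [0.242, -0.97, 0.0], [-0.001, -0.001, -1.0]]
force: [1.3, 0.4, -2.0]
finger_gap: 24.1
grasp_force: 35.0
```

Emit:
servo_tool(
  commands="0 0 0 0 0 0.115 0; 0 0 0 0 0 0.115 0; 0 0 0 0 0 0.115 0; 0 0 10 0 0 0.114 0; 0 0 0 0 0 0 0; 0 0 0 0 0 0 0",
)

```text
t: 10.45
position: [608.3, -192.6, 122.3]
ee_rot: [[0.978, -0.209, -0.001], [-0.209, -0.978, 0.0], [-0.001, 0.0, -1.0]]
force: [0.3, -0.1, -2.3]
finger_gap: 24.0
grasp_force: 35.0
```

```bash
python3 - <<'E'
from h import *
o=bot.get_obs(); print(o['t'],o['position'],np.round(o['ee_rot'],3),o['grasp_force'],o['force'])
im,d,c=shot('wrist'); cv2.imwrite('pics/c2.png',cv2.resize(im[40:240,130:390],(780,600)))
E
```

```text
10.45 [ 608.28364157 -192.62345527  122.32612706] [[ 0.978 -0.209 -0.001]
 [-0.209 -0.978  0.   ]
 [-0.001  0.    -1.   ]] 34.96020197868347 [ 0.27725467 -0.14034704 -2.32814894]
```

View pics/c2.png

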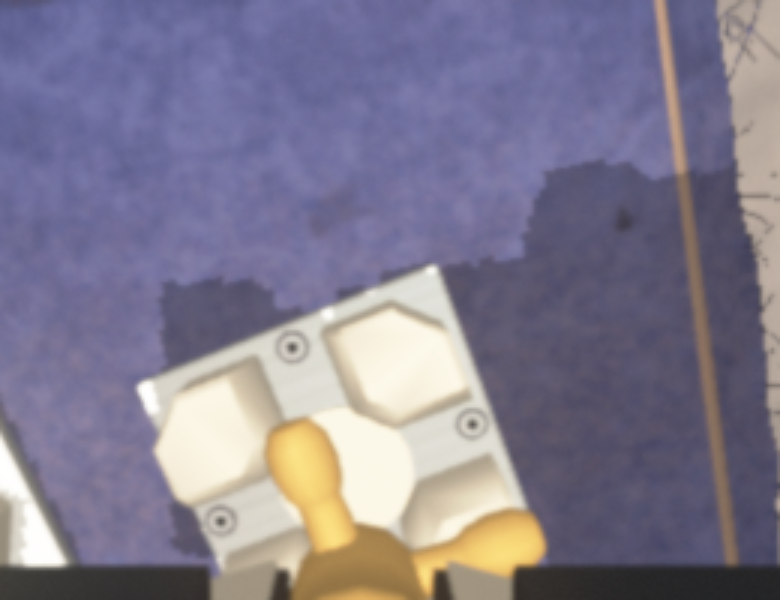

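```bash
python3 - <<'E'
from h import *
c=eyes.get_calibration('wrist'); f=lambda q,z: plane(c,[(130+a/3,40+b/3) for a,b in q],z)[:,:2]
w=f([(302,435),(532,532)],91); e=w-np.array([608.3,-192.6]); print('arms',w,np.degrees(np.arctan2(e[:,1],e[:,0])))
w=f([(140,387),(433,268),(527,512)],8); print('nest c',(w[0]+w[2])/2, [np.degrees(np.arctan2(*(w[i+1]-w[i])[::-1])) for i in(0,1)],[np.linalg.norm(w[i+1]-w[i]) for i in(0,1)])
w=f([(292,347),(472,424),(221,520)],8); print('screws c from opposites',(w[1]+w[2])/2,np.degrees(np.arctan2(*(w[1]-w[2])[::-1])))
E
```

```text
arms [[ 639.30247145 -188.50238122]
 [ 612.82234181 -225.46819341]] [  7.52918378 -82.1658505 ]
nest c [ 615.99663851 -187.78295915] [np.float64(-80.22899964396431), np.float64(-169.73411317240172)] [np.float64(81.67120786297023), np.float64(69.7679464412541)]
screws c from opposites [ 609.63370395 -188.60039887] -80.55124709404188
```

Emit:
servo_tool(
  commands="0.6 -2.8 20 0 0 -0.033 0; 0 0 20 0 0 0 0; 0 0 10 0 0 0 0; 0 0 7 0 0 0 0; 0 0 6 0 0 0 0; 0 0 4 0 0 0 0; 0 0 0 0 0 0 0",
)

```text
t: 11.2
position: [609.9, -190.4, 55.5]
ee_rot: [[0.984, -0.18, -0.0], [-0.18, -0.984, -0.0], [-0.0, 0.0, -1.0]]
force: [0.4, 0.3, -2.0]
finger_gap: 24.1
grasp_force: 35.0
```

Emit:
servo_tool(
  commands="0 0 1 0 0 0 0; 0 0 1 0 0 0 0; 0 0 0 0 0 0 0; 0 0 0 0 0 0 40; 0 0 0 0 0 0 45; 0 0 0 0 0 0 50; 0 0 0 0 0 0 50; 0 0 0 0 0 0 55; 0 0 -20 0 0 0 60; 0 0 -40 0 0 0 70; 0 0 0 0 0 0 80",
)

```text
t: 12.3
position: [613.0, -191.0, 118.7]
ee_rot: [[0.984, -0.18, 0.008], [-0.18, -0.984, -0.002], [0.008, 0.0, -1.0]]
force: [0.4, 0.2, 0.2]
finger_gap: 66.5
grasp_force: 0.0
```

```bash
python3 - <<'E'
from h import *
o=bot.get_obs(); print(o['t'],o['position'],o['force'])
im,d,c=shot('wrist'); P=world(c,d)
def look(x,y,lo,hi,r=25):
    m=(P[...,2]>lo)&(P[...,2]<hi)&(np.hypot(P[...,0]-x,P[...,1]-y)<r); t=P[m]; print(len(t),np.round(t.mean(0),1),[np.round(k,1) for k in cv2.minEnclosingCircle(t[:,:2].astype(np.float32))],np.percentile(t[:,2],98))
look(609,-190,45,75); look(613,-65,40,80)
E
```

```text
12.3 [ 613.03328756 -191.01174153  118.67712198] [0.43887808 0.19862449 0.22952017]
1238 [ 610.9 -190.1   56.2] [array([ 609.6, -189.8]), np.float64(13.5)] 59.29379703423248
33 [625.8 -68.2  42.2] [array([625.2, -67.9]), np.float64(4.7)] 44.811961483943634
```

Emit:
servo_tool(
  commands="-36.6 9.3 0 0 0 0 80; -36.6 9.3 0 0 0 0 80; -36.6 9.3 0 0 0 0 80; -36.6 9.3 0 0 0 0 80; 0 0 0 0 0 0 75; 0 0 0 0 0 0 75",
)

```text
t: 12.95
position: [458.6, -200.7, 113.5]
ee_rot: [[0.983, -0.181, -0.0], [-0.181, -0.983, -0.0], [-0.0, 0.0, -1.0]]
force: [0.4, -0.2, 0.1]
finger_gap: 69.0
grasp_force: 0.0
```

```bash
python3 - <<'E'
from h import *
o=bot.get_obs(); print(o['t'],o['position'])
im,d,c=shot('wrist'); P=world(c,d)
def look(x,y,lo,hi,r=25):
    m=(P[...,2]>lo)&(P[...,2]<hi)&(np.hypot(P[...,0]-x,P[...,1]-y)<r); t=P[m]; print(len(t),np.round(t.mean(0),1),[np.round(k,1) for k in cv2.minEnclosingCircle(t[:,:2].astype(np.float32))],np.percentile(t[:,2],98))
look(459,-201,38,55)
E
```

```text
12.95 [ 458.6040086  -200.72286003  113.50519374]
889 [ 458.9 -200.9   44.9] [array([ 459., -201.]), np.float64(15.3)] 47.5753109851744
```

Bell at (459,-201), as expected. Descend to TCP 43.

Emit:
servo_tool(
  commands="0 0 35 0 0 0 75; 0 0 25 0 0 0 75; 0 0 10.5 0 0 0 70; 0 0 0 0 0 0 0; 0 0 0 0 0 0 0; 0 0 0 0 0 0 0; 0 0 0 0 0 0 0; 0 0 0 0 0 0 0; 0 0 0 0 0 0 0; 0 0 0 0 0 0 0; 0 0 0 0 0 0 0; 0 0 0 0 0 0 0",
  newtons=30,
)

```text
t: 14.2
position: [459.9, -200.8, 44.0]
ee_rot: [[0.984, -0.18, 0.001], [-0.18, -0.984, -0.001], [0.002, 0.0, -1.0]]
force: [0.1, -0.6, 6.9]
finger_gap: 31.6
grasp_force: 30.1
```

Emit:
servo_tool(
  commands="0 0 -15 0 0 0 0; 0 0 -40 0 0 0 0; 0 0 -40 0 0 0 0; 9.5 -41.7 0 0 0 0 0; 9.5 -41.7 0 0 0 0 0; 9.5 -41.7 0 0 0 0 0; 9.5 -41.7 0 0 0 0 0; 9.5 -41.7 0 0 0 0 0; 9.5 -41.7 0 0 0 0 0; 9.5 -41.7 0 0 0 0 0; 9.5 -41.7 0 0 0 0 0; 9.5 -41.7 0 0 0 0 0",
)

```text
t: 15.4
position: [611.2, 154.7, 138.1]
ee_rot: [[0.984, -0.18, -0.0], [-0.18, -0.984, -0.0], [-0.0, 0.0, -1.0]]
force: [0.1, 0.0, -2.4]
finger_gap: 31.4
grasp_force: 29.9
```

Emit:
servo_tool(
  commands="0 0 0 0 0 0 0; 0 0 0 0 0 0 0",
)

```text
t: 15.6
position: [610.6, 154.5, 137.7]
ee_rot: [[0.984, -0.178, -0.001], [-0.178, -0.984, -0.0], [-0.001, 0.0, -1.0]]
force: [-1.0, -0.9, -1.7]
finger_gap: 31.7
grasp_force: 29.9
```

```bash
python3 - <<'E'
from h import *
o=bot.get_obs(); print(o['t'],o['position'],np.round(o['ee_rot'],3),o['grasp_force'],o['force'])
im,d,c=shot('wrist'); cv2.imwrite('pics/f1.png',cv2.resize(im[40:240,90:350],(780,600)))
P=world(c,d); np.savez('f1.npz',P=P,im=im)
im2,d2,c2=shot('side'); P2=world(c2,d2)
m=(P2[...,2]>55)&(np.hypot(P2[...,0]-613,P2[...,1]+65)<20);print('bonnet spindle',m.sum(),P2[m].mean(0) if m.any() else 0,P2[m].max(0))
E
```

```text
15.6 [610.56237493 154.49087255 137.67584167] [[ 0.984 -0.178 -0.001]
 [-0.178 -0.984 -0.   ]
 [-0.001  0.    -1.   ]] 29.92066908191191 [-1.01644846 -0.89184738 -1.6963043 ]
bonnet spindle 21 [611.47890552 -61.83250112  60.32363532] [621.24056153 -58.11873348  64.5717343 ]
```

View pics/f1.png

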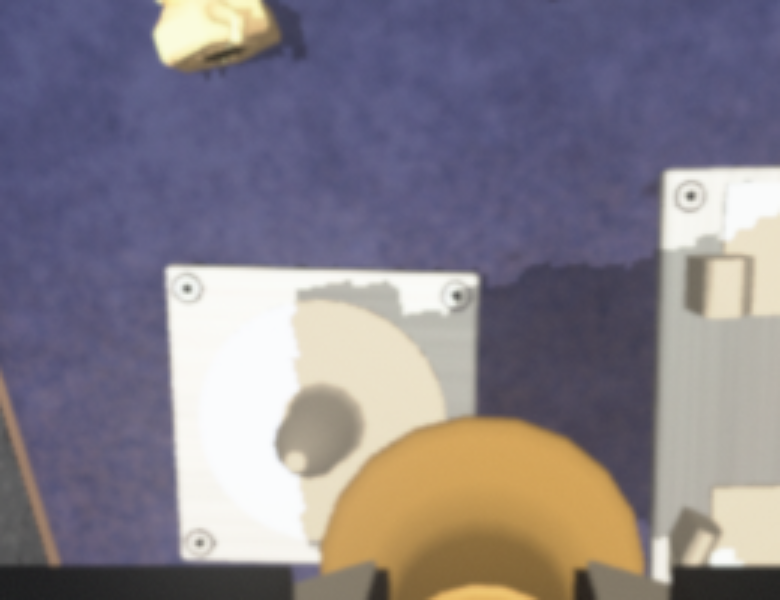

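The post tip is at crop (295,461), and the diagonal screws are at (456,295) and (199,543).

```bash
python3 - <<'E'
from h import *
c=eyes.get_calibration('wrist'); f=lambda q,z: plane(c,[(90+a/3,40+b/3) for a,b in q],z)[:,:2]
print('tip',f([(295,461)],52)); print('screws',f([(456,295),(199,543)],8).mean(0))
P=np.load('f1.npz')['P']; m=(P[...,2]>44)&(P[...,2]<58)&(np.hypot(P[...,0]-628,P[...,1]-193)<15); print('tip depth',m.sum(),P[m].mean(0))
w=f([(690,196)],8); print('lever nest screw',w)
E
```

```text
tip [[629.02036085 192.86191169]]
screws [628.80537935 192.89026968]
tip depth 169 [630.20561997 194.49955866  48.68583352]
lever nest screw [[670.72086344  84.5971608 ]]
```

Emit:
servo_tool(
  commands="12 -41.2 0 0 0 0 0; 0 0 0 0 0 0 0; 0 0 25 0 0 0 0; 0 0 12 0 0 0 0; 0 0 12 0 0 0 0; 0 0 12 0 0 0 0; 0 0 10 0 0 0 0; 0 0 6 0 0 0 0; 0 0 4 0 0 0 0; 0 0 0 0 0 0 0",
)

```text
t: 16.7
position: [630.1, 191.5, 56.8]
ee_rot: [[0.984, -0.18, -0.0], [-0.18, -0.984, -0.0], [-0.0, 0.0, -1.0]]
force: [-0.2, -0.5, -2.0]
finger_gap: 31.4
grasp_force: 29.9
```

Emit:
servo_tool(
  commands="0 0 1 0 0 0 0; 0 0 1 0 0 0 0; 0 0 0 0 0 0 0; 0 0 0 0 0 0 45; 0 0 0 0 0 0 50; 0 0 0 0 0 0 55; 0 0 0 0 0 0 55; 0 0 0 0 0 0 60; 0 0 -20 0 0 0 60; 0 0 -40 0 0 0 70; 0 0 0 0 0 0 80; 0 0 0 0 0 0 80",
)

```text
t: 17.9
position: [631.0, 191.8, 116.3]
ee_rot: [[0.984, -0.18, 0.002], [-0.18, -0.984, 0.001], [0.002, -0.001, -1.0]]
force: [1.0, -0.2, -0.4]
finger_gap: 72.1
grasp_force: 0.0
```

```bash
python3 - <<'E'
from h import *
o=bot.get_obs(); print(o['t'],o['position'],o['force'])
im,d,c=shot('wrist'); P=world(c,d)
def look(x,y,lo,hi,r=25):
    m=(P[...,2]>lo)&(P[...,2]<hi)&(np.hypot(P[...,0]-x,P[...,1]-y)<r); t=P[m]; print(len(t),np.round(t.mean(0),1),[np.round(k,1) for k in cv2.minEnclosingCircle(t[:,:2].astype(np.float32))],np.percentile(t[:,2],[50,98]))
look(629,193,45,75)
E
```

```text
17.9 [630.96183417 191.84179872 116.32861323] [ 1.04902282 -0.18756396 -0.40363391]
1204 [629.5 192.3  53.5] [array([629.2, 191.5]), np.float64(15.6)] [55.36496576 57.27218125]
```

Emit:
servo_tool(
  commands="-46 6 -5 0 0 0 80; -46 6 -5 0 0 0 80; -46 6 0 0 0 0 80; -46 6 0 0 0 0 80; 0 0 0 0 0 -0.138 80; 0 0 0 0 0 -0.138 80; 0 0 0 0 0 -0.138 80; 0 0 0 0 0 -0.138 80; 0 0 0 0 0 0 80; 0 0 0 0 0 0 80",
)

```text
t: 18.95
position: [444.5, 200.7, 124.5]
ee_rot: [[0.934, 0.358, -0.001], [0.358, -0.934, -0.0], [-0.001, -0.0, -1.0]]
force: [-0.6, -0.1, -0.4]
finger_gap: 73.3
grasp_force: 0.0
```

```bash
python3 - <<'E'
from h import *
o=bot.get_obs(); print(o['t'],o['position'],np.round(o['ee_rot'],3))
im,d,c=shot('wrist'); P=world(c,d); cv2.imwrite('pics/l1.png',im); np.savez('l1.npz',P=P,im=im)
hsv=cv2.cvtColor(im,cv2.COLOR_BGR2HSV)
m=(P[...,2]>8)&(P[...,2]<45)&(hsv[...,1]>80)&(np.hypot(P[...,0]-445,P[...,1]-203)<80)
t=P[m]; print(len(t)); R=t[:,:2]@np.array([[.932,-.361],[.361,.932]]); 
h=t[t[:,2]>30]; print('hub',len(h),h.mean(0),cv2.minEnclosingCircle(h[:,:2].astype(np.float32)))
a=t[:,:2]@np.array([.932,.361]); print('along',a.min(),a.max())
s=(a>a.max()-65)&(a<a.max()-16)&(t[:,2]>18); b=t[s]; print(cv2.fitLine(b[:,:2].astype(np.float32),cv2.DIST_HUBER,0,.01,.01).ravel(),b[:,2].mean())
E
```

```text
18.95 [444.51688303 200.72451522 124.46524964] [[ 0.934  0.358 -0.001]
 [ 0.358 -0.934 -0.   ]
 [-0.001 -0.    -1.   ]]
2595
hub 546 [412.30497139 190.8586415   33.28725514] ((408.95355224609375, 189.62640380859375), 12.59011173248291)
along 444.5836764901274 547.0886654288548
[9.0217370e-01 4.3137288e-01 4.5938519e+02 2.0982317e+02] 25.827386819770318
```

View pics/l1.png

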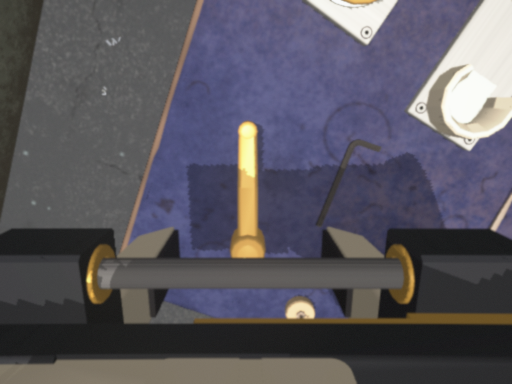

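The lever runs straight up the image, hub at (247,243) and foot at (248,131). I'll check its angle with rays.

```bash
python3 - <<'E'
from h import *
c=eyes.get_calibration('wrist'); z=np.load('l1.npz'); im,P=z['im'],z['P']
hsv=cv2.cvtColor(im,cv2.COLOR_BGR2HSV); m=(hsv[...,1]>110)&(hsv[...,0]<35)&(hsv[...,2]>120)
q=[]
for r in range(145,225,5):
    u=np.nonzero(m[r,215:285])[0]+215; q.append((u.min()/2+u.max()/2,r)); 
    if r%20==5: print(r,u.min(),u.max(),np.nanmedian(P[r,u.min()+5:u.max()-5],0).round(1))
w=plane(c,q,22)[:,:2]; e=np.polyfit(w[:,0],w[:,1],1); print(np.degrees(np.arctan(e[0])),np.polyval(e,[409,443.5,445,490]))
print(plane(c,[(248,122)],18))
E
```

```text
145 239 256 [484.4 218.9  26.4]
165 238 256 [470.8 214.1  26.8]
185 238 256 [456.7 208.7  26.4]
205 238 256 [442.2 203.2  26.4]
20.597711972902893 [190.36391233 203.33003747 203.89378204 220.80611917]
[[499.48755822 223.95932462  18.        ]]
```

Emit:
servo_tool(
  commands="-2.2 -2.7 35 0 0 0 80; 0 0 30 0 0 0 70; 0 0 20 0 0 0 60; 0 0 10 0 0 0 0; 0 0 0 0 0 0 0; 0 0 0 0 0 0 0; 0 0 0 0 0 0 0; 0 0 0 0 0 0 0; 0 0 0 0 0 0 0; 0 0 0 0 0 0 0; 0 0 0 0 0 0 0; 0 0 0 0 0 0 0",
  newtons=40,
)

```text
t: 20.2
position: [442.4, 202.9, 30.8]
ee_rot: [[0.932, 0.362, 0.001], [0.362, -0.932, 0.0], [0.001, 0.0, -1.0]]
force: [-0.9, -0.7, 7.0]
finger_gap: 14.7
grasp_force: 40.0
```

Emit:
servo_tool(
  commands="0 0 0 0 0 0 0; 0 0 0 0 0 0 0; 0 0 0 0 0 0 0; 0 0 0 0 0 0 0",
)

```text
t: 20.6
position: [442.4, 202.9, 30.8]
ee_rot: [[0.932, 0.362, 0.001], [0.362, -0.932, 0.0], [0.001, 0.0, -1.0]]
force: [-0.7, -1.2, 6.9]
finger_gap: 14.9
grasp_force: 40.0
```

Emit:
servo_tool(
  commands="0 0 -15 0 0 0 0; 0 0 -35 0 0 0 0; 0 0 -25 0 0 0 0; 21.5 36.3 0 0 0 0 0; 21.5 36.3 0 0 0 0 0; 21.5 36.3 0 0 0 0 0; 21.5 36.3 0 0 0 0 0; 21.5 36.3 0 0 0 0 0; 0 0 0 0 0 0.135 0; 0 0 0 0 0 0.135 0; 0 0 0 0 0 0.135 0; 0 0 0 0 0 0.133 0",
)

```text
t: 21.8
position: [607.5, 72.4, 104.8]
ee_rot: [[0.985, -0.172, -0.001], [-0.172, -0.985, 0.0], [-0.001, 0.0, -1.0]]
force: [0.6, 0.3, -1.1]
finger_gap: 14.1
grasp_force: 40.0
```

Emit:
servo_tool(
  commands="0 0 0 0 0 0 0; 0 0 0 0 0 0 0",
)

```text
t: 22.0
position: [607.6, 72.7, 105.0]
ee_rot: [[0.987, -0.162, -0.0], [-0.162, -0.987, -0.0], [-0.0, 0.0, -1.0]]
force: [-0.6, 0.4, -2.0]
finger_gap: 14.2
grasp_force: 40.0
```

```bash
python3 - <<'E'
from h import *
o=bot.get_obs(); print(o['t'],o['position'],np.round(o['ee_rot'],3),o['grasp_force'],o['force'])
im,d,c=shot('wrist'); cv2.imwrite('pics/l2.png',cv2.resize(im[40:240,130:390],(780,600)))
E
```

```text
22.0 [607.594444    72.69327344 104.98627866] [[ 0.987 -0.162 -0.   ]
 [-0.162 -0.987 -0.   ]
 [-0.     0.    -1.   ]] 39.994193874299526 [-0.60873178  0.38124207 -1.99440622]
```

View pics/l2.png

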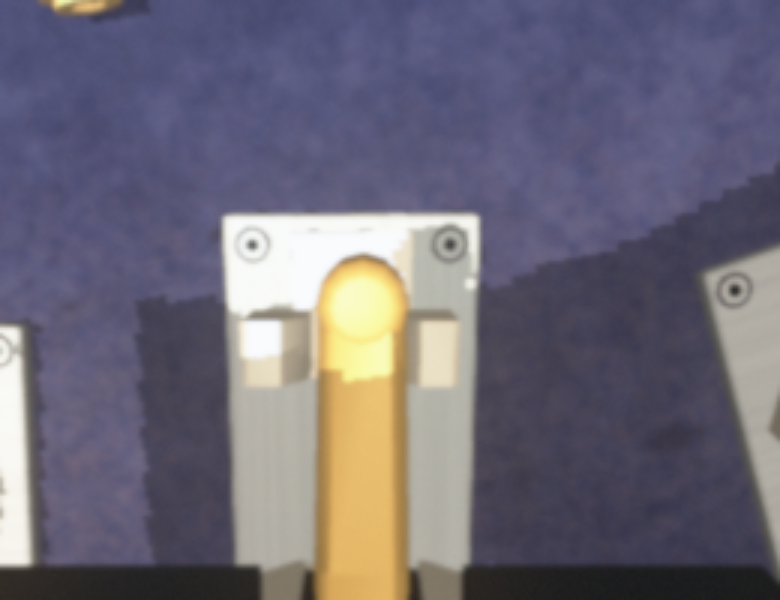

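Plate end corners are at crop (222,214) and (480,214), and the foot end at (362,257). The lever is well aligned with the fork.

```bash
python3 - <<'E'
from h import *
c=eyes.get_calibration('wrist'); f=lambda q,z: plane(c,[(130+a/3,40+b/3) for a,b in q],z)[:,:2]
w=f([(222,214),(480,214),(252,244),(450,244)],8); m=(w[0]+w[1])/2; e=w[1]-w[0]; a=np.arctan2(e[1],e[0])+np.pi/2; x=np.array([np.cos(a),np.sin(a)])
print('w',np.linalg.norm(e),'yaw',np.degrees(a),'screw yaw',np.degrees(np.arctan2(*(w[3]-w[2])[::-1]))+90,'nest',m-66*x, 'via screws mid',(w[2]+w[3])/2)
l=f([(362,257)],74+16)[0]; l2=f([(362,540)],100)[0]; print('foot end',l,'lever yaw',np.degrees(np.arctan2(*(f([(363,310)],100)[0]-l2)[::-1])), 'origin~',l-63*x)
E
```

```text
w 59.85678264114942 yaw -9.382766590540392 screw yaw -9.384363400164474 nest [608.97940174  74.83426336] via screws mid [667.41763915  65.19663558]
foot end [667.68936892  62.76120649] lever yaw -9.5947971132334 origin~ [605.53223067  73.03204697]
```

Emit:
servo_tool(
  commands="2.2 -2 15 0 0 0 0; 0 0 15 0 0 0 0; 0 0 10 0 0 0 0; 0 0 8 0 0 0 0; 0 0 7 0 0 0 0; 0 0 5 0 0 0 0; 0 0 2 0 0 0 0; 0 0 0 0 0 0 0",
)

```text
t: 22.85
position: [610.4, 74.2, 43.1]
ee_rot: [[0.986, -0.166, -0.0], [-0.166, -0.986, -0.0], [-0.0, 0.0, -1.0]]
force: [0.6, -0.6, -2.1]
finger_gap: 14.4
grasp_force: 40.0
```

Emit:
servo_tool(
  commands="0 0 1 0 0 0 0; 0 0 1 0 0 0 0; 0 0 0 0 0 0 0; 0 0 0 0 0 0 25; 0 0 0 0 0 0 30; 0 0 0 0 0 0 35; 0 0 0 0 0 0 40; 0 0 0 0 0 0 45; 0 0 -15 0 0 0 45; 0 0 -40 0 0 0 50; 0 0 -45 0 0 0 60; 0 0 0 0 0 0 60",
)

```text
t: 24.05
position: [614.2, 75.2, 148.6]
ee_rot: [[0.986, -0.167, 0.011], [-0.167, -0.986, 0.002], [0.01, -0.004, -1.0]]
force: [-0.2, 0.5, -0.8]
finger_gap: 54.1
grasp_force: 0.0
```

Emit:
servo_tool(
  commands="-40 0 -30 0 0 0 60; -40 0 -30 0 0 0 60; 0 0 -30 0 0 0 60; 0 0 0 0 0 0 60; 0 0 0 0 0 0 60",
)

```text
t: 24.55
position: [532.0, 87.6, 232.5]
ee_rot: [[0.986, -0.167, 0.003], [-0.167, -0.986, 0.0], [0.003, -0.001, -1.0]]
force: [0.8, -0.1, -0.7]
finger_gap: 55.3
grasp_force: 0.0
```

```bash
python3 - <<'E'
from h import *
o=bot.get_obs(); print(o['t'],o['position'],o['force'])
im,d,c=shot('wrist'); P=world(c,d); cv2.imwrite('pics/end.png',im)
def look(n,x,y,lo,hi,r=20):
    m=(P[...,2]>lo)&(P[...,2]<hi)&(np.hypot(P[...,0]-x,P[...,1]-y)<r); t=P[m]
    if len(t): print(n,len(t),np.round(t.mean(0),1),[np.round(k,1) for k in cv2.minEnclosingCircle(t[:,:2].astype(np.float32))],np.percentile(t[:,2],[50,98]))
look('lever hub',573.5,80.7,38,60); look('bar',609,75,25,50,12);look('foot',664,65,20,50,12); look('bonnet',613,-65,45,80); look('cross',609.5,-190,45,75); look('bell',629,193,45,75)
E
```

```text
24.55 [531.98937115  87.5723042  232.50905307] [ 0.78250291 -0.13488699 -0.72886184]
lever hub 547 [574.   80.1  43.1] [array([575.9,  79.8]), np.float64(15.4)] [43.4559864  45.97159073]
bar 351 [608.9  74.1  36.1] [array([609.,  75.]), np.float64(11.8)] [36.22305333 37.92641964]
foot 268 [660.7  65.   36.4] [array([660.9,  65.3]), np.float64(9.3)] [36.56769179 38.51613213]
bonnet 828 [612.9 -61.7  55.1] [array([613.1, -63.9]), np.float64(13.7)] [54.48348075 65.59101913]
bell 689 [629.3 192.3  53.3] [array([629.2, 191.9]), np.float64(15.2)] [55.16143448 57.53390503]
```

View pics/end.png

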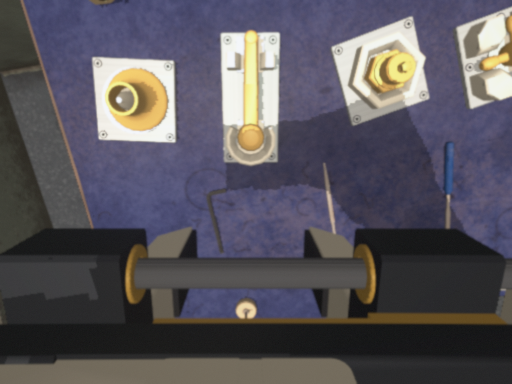

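The picture shows the bell (135,97), lever (250,95) and bonnet (393,70) in their nests, and the cross at right edge. The heights match full seating.

```bash
python3 -c "
from workcell import bot
print(bot.finish_job())"
```

```text
the job is handed in; nothing more can be done
None
```

I placed all four brass parts in their nests, released them and handed the job in at about 24.6 s; measured heights showed each fully home, but the hand-in gave no verdict.

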